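Nest the blue-striped tumbler in its beaker

ROBOT

A 6-joint arm with a two-finger parallel gripper is mounted at the origin on the work surface. World frame = base frame: x ahead of the robot, y to its left, z up, the work surface at z = 0. Lengths are in m, angles in rad, forces in N, time in s.
With the tool pointing down it reaches from about 0.425 to 1.125 m from the base axis. Payload 14.9 kg.
Tool frame: the origin (TCP) lies at the very end of the fingers, on their centre line; the grasp point (between the pads) lies manip.grasp_offset behind it (manip.grasp_offset is the distance from the TCP to the grasp point, in m); z points along the fingers, y is the line along which they close (so a half turn about z gives the same grasp; the last joint's range is limited). The gripper opens to 91 mm and grips with 3 to 60 N. Pads are 32 mm wide; open, the fingers measure 118 mm over their backs; the gripper's body (76 mm by 178 mm) begins 60 mm behind the grasp point.
Start: joints at [1.133, 0.379, 1.734, -0, 1.028, -0.033], TCP at [0.276, 0.643, 0.214] pointing down, gripper open.
Joint ranges: [-2.77, 2.77], [-0.74, 2.19], [0, 2.66], [-1.06, 4.2], [0.31, 2.87], [-3.08, 3.08]. Speed limits (rad/s): [1.89, 1.89, 2.39, 3.14, 3.14, 3.14].

INTERFACE

Orientations are given as a rotation vector (axis times angle).
In Python, from station import manip, claw, inverse_kinematics, get_image, camera_info, job, finder, monitor gives the robot as it stands. Calls block until the motion is done:
- manip.move_pose(position, orientation): joint-space move of the TCP to a pose.
- manip.line_to(position, frame=None, velocity=0.15, threshold=None): straight line of the TCP; frame=None keeps the orientation; velocity is the mean speed in m/s. With threshold (N) it stops when the force on the tool has changed by that much, and returns True; else False.
- manip.move_joints(angles): joint-space move.
- claw.release() and claw.grasp(): open the fingers fully, or close them until they stop; the grip force is fixed at half the most.
- manip.dwell(seconds).
- inverse_kinematics(position, orientation): joint angles nearest the present ones, or None.
- get_image(name): name is "side" or "top" or "wrist"; returns (picture, depth): 384x512x3 uint8, red, green, blue; 384x512 float32, m along the optical axis (not along the pixel's ray), 0 where there is no reading.
- camera_info(name): a dict with "camera_matrix" (3x3 intrinsics, pixels), "world_from_camera" (4x4, takes a point from camera to world coordinates). Camera axes: x right, y up, looking along -z (the intrinsics and any distortion apply to the point x, -y, -z); pixel columns grow to the right and rows downward; lengths in m; the calibration is good to about 2 mm. A picture is of the moment at which its call begins: read the wrist's pose just before it. camera_info takes no time and is no camera call; for the wrist camera it gives the pose at the moment of the call.
A pose or a line that the arm cannot do raises manip.MotionError and nothing moves.
- job.hand_in(): hands the job in; it is judged then, once.
Trained networks look in the newest picture that a camera, given by its name, has taken for a name from the list of things; names that differ only in an ending like _2 or _b are one class to them, and where a whole thing is asked for, a point or a joint stands for the part that bears it (a point fixed in the world has none). Each returns a list of dicts, best first, with "conf" (0 to 1); they miss things now and then, are a little off and sometimes report something else, mostly with a low value. They report only what shows in the picture. A call takes as long as a camera call.
- finder.boxes_of(label, camera): "rect" ([left, top, right, bottom] as shares, 0 to 1, of the picture: columns of its width, rows of its height, round what is visible of it).
Readings, each from a call of its own:
- monitor.read_time(): time.
- monitor.read_joints(): joint angles.
- monitor.read_joint_velocities(): joint speeds.
- monitor.read_effort(): joint torques, N m.
- monitor.read_ee_pos(): TCP position.
- monitor.read_ee_rot(): TCP orientation.
- monitor.read_wrist_force(): force on the tool from outside, world axes, zero at the start.
- monitor.read_moment(): the same for the moment, N m.
- monitor.read_gripper_width(): opening from 0.0 (shut) to 1.0 (fully open).
- monitor.read_gripper_force(): force on a finger pad.
Only numpy, scipy, OpenCV 4.12 (cv2) and the standard library are available. Lean on these libraries where they do the work, as an engineer would, in place of code of your own. Each camera call takes 0.05 s, during which the arm holds its last target. There are 200 camera calls.

TASK

Put the blue-striped tumbler away inside its matching blue-striped beaker: lower it in foot down and gently until it just sits in the taper, upright, then let go; do not drop it or press it tight. Leave the blue beaker standing where it is, and leave the red-dotted tumbler and beaker alone.

Things in the scene. Friction and masses are not known exactly. Their poses are not given: they have to be found in the camera images.
- blue_tumbler_mid (a point): Blue-striped white ceramic tumbler, loose, standing, 96 mm tall, 0.2 kg, open top, blue rim. Its 38 mm foot widens evenly to 66 mm across at 58 mm up; from there to the rim is a straight round band 66 mm across and 38 mm high: grip it there from above, across the outside. Point: on the axis, 48 mm above the foot and 48 mm below the rim; z up.
- blue_beaker: Blue-striped white ceramic beaker, loose, standing, 66 mm tall, 0.32 kg, 72 mm across the blue rim, foot 60 mm across. The mouth, 63 mm inside, narrows with the tumbler's own taper. The tumbler comes to rest on the taper with its foot 14 mm above the beaker's underside (not on the inner floor, at 8 mm) and its rim 44 mm above the beaker's. Origin: centre of the underside; z up.
- red_tumbler: Tumbler of the same shape with red rim and red dots; to be left alone. Origin at the centre of its underside; z up.
- red_beaker: Beaker of the same shape with red rim and red dots; to be left alone. Origin at the centre of its underside; z up.

How it is judged:
By the outcome, as a careful person would: the job done as asked, in the order asked, and still so for the second after the job is handed in, with the robot touching nothing.
It also fails if it takes over 32 s, if anything falls off the work surface, if the arm or the gripper's body presses on something with over 40 N, if the wrist force passes 120 N, or if a joint passes its speed limit or range.

## Working session

There is one attempt and no reset: what is moved stays moved. The work goes in short steps, each a Python script; the robot and the scene stay as the last script left them, time stands still between calls to the robot, and variables do not carry over. Pictures are saved under pics/ and viewed, at most 10 in all, crops included, and the job is handed in when it is done.

```bash
mkdir -p pics; python3 - <<'E'
from station import *
import cv2,numpy as np
print(manip.grasp_offset, monitor.read_ee_rot(), monitor.read_time())
ims=[]
for c in ("top","side"):
    p,d=get_image(c); ims.append(p)
    np.savez(f"pics/{c}0.npz",p=p,d=d)
    i=camera_info(c); print(c,i)
    for l in ("blue_tumbler_mid","blue_beaker","red_tumbler","red_beaker"):
        print(l,[(round(b["conf"],2),(np.array(b["rect"])*[512,384,512,384]).round(0).tolist()) for b in finder.boxes_of(l,c)][:3])
    cv2.imwrite(f"pics/{c}0.png",p[:,:,::-1])
E
```

```text
0.0188 [-6.31468442e-01 -3.07723344e+00  1.86046606e-03] 0.0
top {'camera_matrix': array([[379.64596275,   0.        , 256.61940483],
       [  0.        , 379.64596275, 189.17033548],
       [  0.        ,   0.        ,   1.        ]]), 'world_from_camera': array([[-0.03035773,  0.98829473, -0.14950562,  0.45678651],
       [-0.99950981, -0.03116046, -0.0030291 ,  0.00312601],
       [-0.00765231,  0.14934038,  0.98875624,  0.77993012],
       [ 0.        ,  0.        ,  0.        ,  1.        ]])}
blue_tumbler_mid [(0.72, [187.0, 216.0, 225.0, 253.0])]
blue_beaker [(0.77, [306.0, 119.0, 344.0, 165.0])]
red_tumbler [(0.91, [308.0, 208.0, 346.0, 250.0])]
red_beaker [(0.57, [158.0, 125.0, 199.0, 163.0])]
side {'camera_matrix': array([[474.41653269,   0.        , 257.9514563 ],
       [  0.        , 474.41653269, 189.84597886],
       [  0.        ,   0.        ,   1.        ]]), 'world_from_camera': array([[-0.99978577,  0.00658025, -0.01962446,  0.51787871],
       [-0.01788681, -0.75176762,  0.65918549,  0.55590594],
       [-0.01041543,  0.65939529,  0.75172426,  0.71140303],
       [ 0.        ,  0.        ,  0.        ,  1.        ]])}
blue_tumbler_mid [(0.73, [273.0, 210.0, 312.0, 267.0])]
blue_beaker [(0.59, [173.0, 130.0, 213.0, 181.0])]
red_tumbler [(0.76, [268.0, 121.0, 305.0, 181.0]), (0.16, [174.0, 131.0, 212.0, 180.0])]
red_beaker [(0.69, [150.0, 245.0, 199.0, 304.0])]
```

```bash
ls; python3 -c "
import cv2,numpy as np
cv2.imwrite('pics/both.png',cv2.resize(np.vstack([cv2.imread('pics/top0.png'),cv2.imread('pics/side0.png')]),(400,600)) if 0 else np.hstack([cv2.resize(cv2.imread('pics/top0.png'),(400,300)),cv2.resize(cv2.imread('pics/side0.png'),(400,300))]))"
```

```text
pics
```

View pics/top0.png

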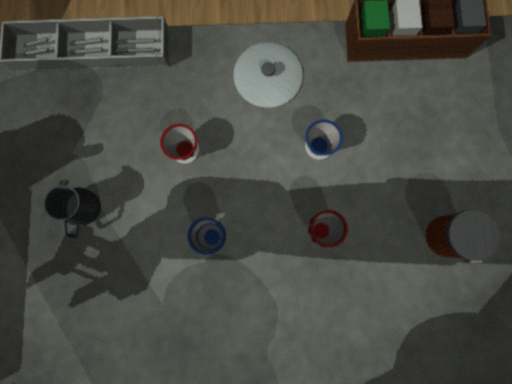

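View pics/side0.png

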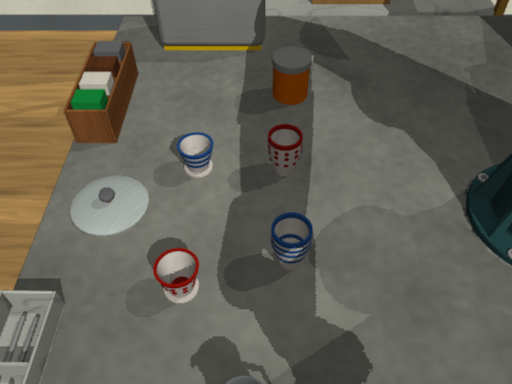

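Top view: blue-rimmed cups at about (207,236) and (323,138), and red ones at (180,143) and (328,229). The side view shows the same four. Next I'll measure rim heights, diameters and interior depths.

```bash
cat > h.py <<'E'
import numpy as np,cv2
from scipy.optimize import least_squares
def world(d,i):
    K=i["camera_matrix"];T=i["world_from_camera"]
    v,u=np.mgrid[:d.shape[0],:d.shape[1]]
    P=np.stack([(u-K[0,2])/K[0,0]*d,-(v-K[1,2])/K[1,1]*d,-d],-1)
    return P@T[:3,:3].T+T[:3,3]
def circ(P):
    f=lambda q:np.hypot(P[:,0]-q[0],P[:,1]-q[1])-q[2]
    r=least_squares(f,[*P[:,:2].mean(0),.033],loss="soft_l1",f_scale=.001)
    return r.x
E
python3 - <<'E'
from h import *
from station import camera_info
B={"top":{"bt":(187,216,225,253),"bb":(306,119,344,165),"rt":(308,208,346,250),"rb":(158,125,199,163)},
"side":{"bt":(273,210,312,267),"bb":(173,130,213,181),"rt":(268,121,305,181),"rb":(150,245,199,304)}}
for c in B:
    z=np.load(f"pics/{c}0.npz");W=world(z["d"],camera_info(c))
    for n,(l,t,r,b) in B[c].items():
        w=W[t-3:b+3,l-3:r+3].reshape(-1,3);ok=(z["d"][t-3:b+3,l-3:r+3]>0).ravel();w=w[ok]
        w=w[w[:,2]>.012]
        zt=np.percentile(w[:,2],97)
        R=w[w[:,2]>zt-.006]
        print(c,n,"ztop",zt.round(4),"n",len(R),"circ",circ(R).round(4), "mid",((R.min(0)+R.max(0))/2).round(4), "ext",np.ptp(R,0).round(3))
        # interior depth
        q=circ(R);k=np.hypot(w[:,0]-q[0],w[:,1]-q[1])<.012
        print("   inner z",np.percentile(w[k,2],[0,25,50]).round(3) if k.any() else None)
    sil=[cv2.resize(z["p"][t-8:b+8,l-8:r+8,::-1],(200,280),interpolation=3) for (l,t,r,b) in B[c].values()]
    cv2.imwrite(f"pics/crop_{c}.png",np.hstack(sil))
a=[cv2.imread(f"pics/crop_{c}.png") for c in B]
cv2.imwrite("pics/crops.png",np.vstack(a))
E
```

```text
top bt ztop 0.0983 n 299 circ [0.479  0.0992 0.0308] mid [0.4794 0.0995 0.0966] ext [0.066 0.066 0.008]
   inner z None
top bb ztop 0.0685 n 323 circ [ 0.662  -0.1268  0.0333] mid [ 0.6621 -0.1271  0.0663] ext [0.071 0.072 0.008]
   inner z [0.012 0.012 0.012]
top rt ztop 0.0981 n 315 circ [ 0.4854 -0.1213  0.0309] mid [ 0.486  -0.1215  0.0965] ext [0.065 0.066 0.009]
   inner z None
top rb ztop 0.0682 n 322 circ [0.6625 0.1544 0.0332] mid [0.6631 0.1551 0.0659] ext [0.071 0.071 0.007]
   inner z None
side bt ztop 0.0985 n 413 circ [0.4795 0.0993 0.0308] mid [0.4791 0.098  0.0963] ext [0.065 0.067 0.007]
   inner z None
side bb ztop 0.0691 n 292 circ [ 0.6624 -0.1276  0.0333] mid [ 0.6626 -0.1292  0.0673] ext [0.071 0.074 0.008]
   inner z None
side rt ztop 0.0984 n 298 circ [ 0.4857 -0.1217  0.0309] mid [ 0.4864 -0.1223  0.0965] ext [0.065 0.067 0.008]
   inner z None
side rb ztop 0.0686 n 497 circ [0.6626 0.1541 0.0333] mid [0.663  0.1534 0.0667] ext [0.072 0.073 0.008]
   inner z None
```

View pics/crops.png

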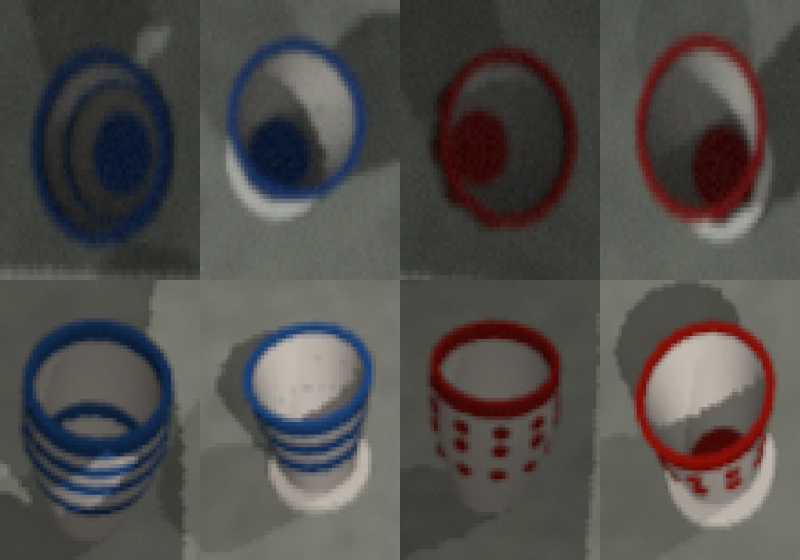

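Both cameras agree: the tumbler axis is at (0.479, 0.099) with its rim at 96 mm, and the beaker is at (0.662, -0.127). I'll grasp the tumbler 82 mm above its foot, so the fingertips stay clear of the beaker rim later.

```bash
python3 - <<'E'
from station import *
import numpy as np,cv2
R=np.array([0,-np.pi,0])
t=np.array([.4792,.0993]); b=np.array([.6622,-.1272]); g=.082-manip.grasp_offset
print(inverse_kinematics([*t,.17],R),inverse_kinematics([*b,.2],R))
manip.move_pose([*t,.17],R)
print(monitor.read_time(),monitor.read_wrist_force())
print(manip.line_to([*t,g],velocity=.1,threshold=8))
claw.grasp()
print(monitor.read_gripper_width()*91,monitor.read_gripper_force(),monitor.read_wrist_force(),monitor.read_ee_pos())
manip.line_to([*t,g+.11],velocity=.12)
print(monitor.read_wrist_force(),monitor.read_time())
manip.line_to([*b,g+.11],velocity=.15)
manip.dwell(.2)
print(monitor.read_wrist_force(),monitor.read_moment(),monitor.read_ee_pos(),monitor.read_time())
for c in("side","top","wrist"):
    i=camera_info(c);p,d=get_image(c);np.savez(f"pics/{c}1.npz",p=p,d=d,K=i["camera_matrix"],T=i["world_from_camera"]);cv2.imwrite(f"pics/{c}1.png",p[:,:,::-1])
cv2.imwrite("pics/v1.png",np.hstack([cv2.resize(cv2.imread(f"pics/{c}1.png"),(400,300)) for c in("side","wrist")]))
cv2.imwrite("pics/v1.png",cv2.resize(np.vstack([cv2.imread("pics/v1.png")]),(800,300)))
E
```

```text
[ 1.56699248e-01  1.08557191e-01  2.17655726e+00 -4.44089210e-16
  8.56478205e-01 -1.41409708e+00] [-2.24336362e-01  3.55241964e-01  1.79589877e+00 -4.44089210e-16
  9.90451922e-01 -1.79513269e+00]
2.5917 [-0.56992027  0.49579445 -0.27317987]
False
65.55551732444006 29.99988173134625 [-0.87886584  0.52462211  3.07432746] [0.47937697 0.09935475 0.06338329]
[ 0.25184832  0.69445081 -1.39613382] 5.3917
[-0.65932959  0.07567707 -1.11934905] [ 0.13312548  0.04192573 -0.00842258] [ 0.66211141 -0.12697498  0.17330284] 7.6833
```

View pics/v1.png

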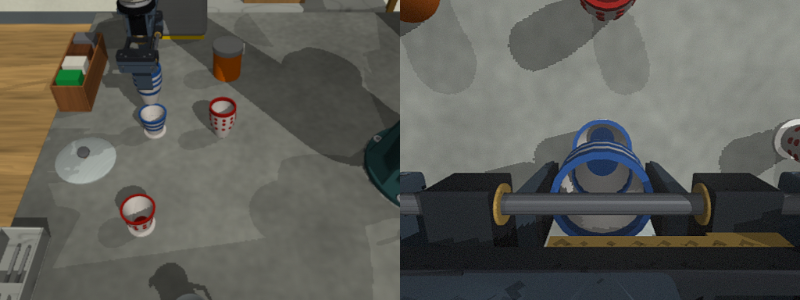

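The tumbler is held upright above the beaker (side crop about (150,85) over (152,120)). I'll measure the remaining tumbler-to-beaker offset within a single camera, so calibration error cancels.

```bash
python3 - <<'E'
from h import *
from scipy.optimize import least_squares
b=np.array([.6622,-.1272]);f=.1733-.0632
for c in("side","wrist"):
    z=np.load(f"pics/{c}1.npz");W=world(z["d"],dict(camera_matrix=z["K"],world_from_camera=z["T"]))
    w=W[z["d"]>0]; rr=np.hypot(w[:,0]-b[0],w[:,1]-b[1]); w=w[rr<.045]
    # cone, outside surface
    k=(w[:,2]>f+.006)&(w[:,2]<f+.052)
    C=w[k]
    if c=="side":
        def res(q): return np.hypot(C[:,0]-q[0]-q[3]*(C[:,2]-f),C[:,1]-q[1]-q[4]*(C[:,2]-f))-(.019+.014/.058*(C[:,2]-q[2]))
        for m in (0,1):
            s=least_squares(lambda q:res(np.r_[q[:2],f,q[2:]*m]),[*b,0,0],loss="soft_l1",f_scale=.001)
            print(c,"cone",len(C),s.x.round(4),np.median(abs(s.fun)))
    R=w[(w[:,2]>.061)&(w[:,2]<.071)]; print(c,"beaker rim",len(R),circ(R).round(4))
    R=w[(w[:,2]>f+.091)&(w[:,2]<f+.1)]; print(c,"tumbler rim",len(R), circ(R).round(4) if len(R)>5 else "", R.min(0),R.max(0))
E
```

```text
side cone 376 [ 0.6621 -0.1293  0.      0.    ] 0.0005118007859357503
side cone 376 [ 0.6624 -0.1294 -0.0103  0.0048] 0.0005026250053068674
side beaker rim 327 [ 0.6622 -0.1271  0.0329]
side tumbler rim 166 [ 0.6693 -0.1228  0.0381] [ 0.62842801 -0.14885817  0.20111363] [ 0.6899779  -0.08249603  0.21005183]
wrist beaker rim 688 [ 0.6623 -0.1264  0.0331]
wrist tumbler rim 3683 [ 0.6605 -0.127   0.0306] [ 0.62875818 -0.16867248  0.20110179] [ 0.69102626 -0.08590176  0.21008381]
```

```bash
python3 - <<'E'
from station import *
import numpy as np
b=np.array([.6622,-.1272])
def F(): return np.mean([monitor.read_wrist_force() for _ in range(5)],0).round(2)
print(manip.line_to([*b,.092],velocity=.08,threshold=4),monitor.read_ee_pos().round(4))
manip.dwell(.2); print(F(),monitor.read_moment().round(3))
print(manip.line_to([*b,.0772],velocity=.015,threshold=2),monitor.read_ee_pos().round(4),F(),monitor.read_moment().round(3))
manip.dwell(.15); print(F(),monitor.read_ee_pos().round(4),monitor.read_time())
E
```

```text
False [ 0.6626 -0.1273  0.0926]
[-0.27  0.64 -1.14] [0.03  0.028 0.008]
False [ 0.6623 -0.1272  0.0773] [ 1.25 -0.25 -2.07] [ 0.19  -0.15  -0.016]
[ 0.62  0.74 -1.21] [ 0.6622 -0.1272  0.0773] 10.4833
```

```bash
python3 - <<'E'
from station import *
import numpy as np,cv2
b=np.array([.6622,-.1272])
def F(): 
    a=[]
    for _ in range(8): manip.dwell(.02); a.append(monitor.read_wrist_force())
    return np.mean(a,0).round(2)
print(F())
for z in (.0768,.0764,.076,.0756,.0752,.0748):
    hit=manip.line_to([*b,z],velocity=.005,threshold=3)
    f=F(); print(z,hit,monitor.read_ee_pos().round(4),f,monitor.read_moment().round(3))
    if hit or f[2]>.3: break
print(monitor.read_time())
for c in("side","wrist"):
    i=camera_info(c);p,d=get_image(c);np.savez(f"pics/{c}2.npz",p=p,d=d,K=i["camera_matrix"],T=i["world_from_camera"]);cv2.imwrite(f"pics/{c}2.png",p[:,:,::-1])
s=cv2.imread("pics/side2.png")[70:190,130:290]
cv2.imwrite("pics/v2.png",np.hstack([cv2.resize(s,(400,300),interpolation=2),cv2.resize(cv2.imread("pics/wrist2.png"),(400,300))]))
E
```

```text
[ 0.95  0.75 -1.6 ]
0.0768 False [ 0.6623 -0.1272  0.0769] [1.12 1.18 1.  ] [ 0.261 -0.19  -0.008]
11.0
```

View pics/v2.png

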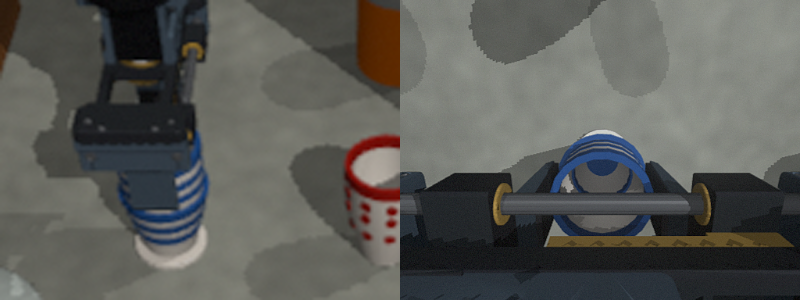

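The tumbler sits in the beaker at the expected height (TCP 76.9 mm against 77.2 nominal), and the force change of about 2.6 N roughly matches its weight. I'll release and retreat.

```bash
python3 - <<'E'
from station import *
from h import *
claw.release()
print(monitor.read_gripper_width(),monitor.read_wrist_force().round(2))
p=monitor.read_ee_pos()
manip.line_to([p[0],p[1],.2],velocity=.1)
manip.move_pose([.5,.2,.25],np.array([0,-np.pi,0]))
print(monitor.read_time())
for c in("side","top"):
    i=camera_info(c);p,d=get_image(c);cv2.imwrite(f"pics/{c}3.png",p[:,:,::-1])
    w=world(d,i)[d>0]; w=w[np.hypot(w[:,0]-.6622,w[:,1]+.1272)<.05]
    R=w[(w[:,2]>.105)&(w[:,2]<.12)]; print(c,"rim",circ(R).round(4),np.percentile(R[:,2],97))
    A=np.c_[R[:,:2]-R[:,:2].mean(0),np.ones(len(R))]; k=R[:,2]>.106; print("slope",np.linalg.lstsq(A[k],R[k,2],rcond=None)[0].round(3))
a,b=cv2.imread("pics/side3.png"),cv2.imread("pics/top3.png")
cv2.imwrite("pics/v3.png",np.hstack([cv2.resize(a[90:210,130:290],(400,300)),cv2.resize(b,(400,300))]))
E
```

```text
1.000329757069804 [ 0.61 -1.05 -0.75]
14.4417
side rim [ 0.6624 -0.1271  0.0309] 0.11277556408857389
slope [-0.003 -0.001  0.11 ]
top rim [ 0.6618 -0.1268  0.0308] 0.11209414128369537
slope [-0.008 -0.002  0.11 ]
```

View pics/v3.png

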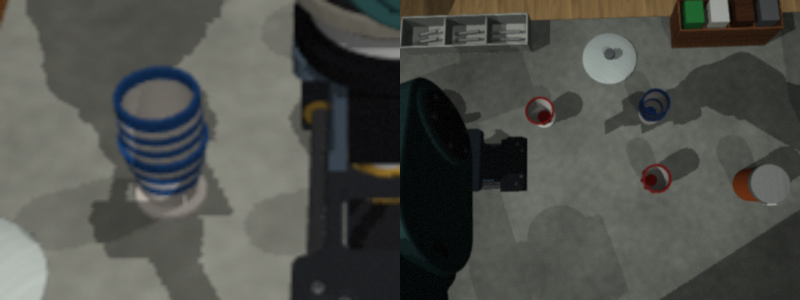

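The tumbler is upright in the blue beaker, with its rim at 110 mm and level. The beaker hasn't moved, and the robot is clear of everything.

```bash
python3 -c "
from station import *
print(job.hand_in())"
```

```text
the job is handed in; nothing more can be done
None
```

The blue-striped tumbler sits upright in the taper of its blue beaker, which is still where it stood. The red tumbler and beaker were left alone, and the job is handed in at about 14.5 s of the 32 s allowed.

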